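# Shift the bottle roller into gear three

## Task

Put the bottle roller into gear three: push the selector lever out of its parking slot, along the cross slot, and all the way home into the slot whose tag carries three raised dots. Push the knob only from outside, never taking it between the fingers; do not shift into any other tagged gear on the way, and leave the cup, the bottle and the flask standing where they are.

Things in the scene. Friction and masses are not known exactly. Their poses are not given: they have to be found in the camera images.
- gate_centre (a point): Middle of the top face of the bare metal gate plate, 152 (x) x 112 (y) mm, 83 mm above the bench, level. Axes: x across the plate to the far side (away from the robot, but for yaw), y left, z up. Cross slot: along y through the middle. From each end of it (y = +21, -21 mm) one tagged slot to the far (+x) and one to the near (-x) side; from its middle an untagged parking slot, near side only.
- roller: White bottle roller, fixed to the bench; origin under gate_centre at bench level, same axes. Gate slots are 14 mm wide (cross slot 18) and end 32 mm from the middle in x; solid metal between them stops the lever. A bed with two rubber rollers lies behind the plate (x = +80 to +167 mm, 200 mm wide). But for the lever, nothing on the machine is higher than 87 mm above the bench.
- knob (a point): Centre of the lever's black ball knob, 28 mm across, on a 10 mm stem. The lever tilts about a pivot 63 mm below gate_centre; knob centre 115 mm from the pivot: 52 mm above the plate when upright, about 38 mm when home in a gear. In the gate's frame: home at about x = +-43, y = +-36 mm; parked at x about -40, y = 0; in the cross slot about 7 mm of play in x either way.
- fore (a joint): Tilt of the lever along the gate's x, rad: positive leans far (+x), negative near (-x), 0 in the cross slot; stops at -0.38 and +0.38, which is fully home in a slot. Starts parked near -0.36. Stays where it is left; about 2 N at the knob moves it (friction, no spring).
- cross (a joint): Tilt of the lever along the gate's y, rad: positive leans left (+y), negative right (-y). At its stops, -0.345 and +0.345, the lever is in line with the right and left tagged slots (0.02 short of the stop also enters); 0 is in line with the parking slot. Stays where it is left; about 2 N at the knob.
- tag_1: White square gear tag, 34 x 34 x 2 mm, with one dot in the middle (black, raised, 8 mm across), fixed on the gate plate just beyond the outer end of the slot it names. Origin: middle of its underside, 54 mm in x and 32 mm in y from gate_centre in the gate's frame (the signs tell which slot); axes as gate_centre's.
- tag_2: White square gear tag, 34 x 34 x 2 mm, with two dots on the diagonal (black, raised, 8 mm across), fixed on the gate plate just beyond the outer end of the slot it names. Origin: middle of its underside, 54 mm in x and 32 mm in y from gate_centre in the gate's frame (the signs tell which slot); axes as gate_centre's.
- tag_3: White square gear tag, 34 x 34 x 2 mm, with three dots on the diagonal (black, raised, 8 mm across), fixed on the gate plate just beyond the outer end of the slot it names. Origin: middle of its underside, 54 mm in x and 32 mm in y from gate_centre in the gate's frame (the signs tell which slot); axes as gate_centre's.
- tag_4: White square gear tag, 34 x 34 x 2 mm, with four dots in a square (black, raised, 8 mm across), fixed on the gate plate just beyond the outer end of the slot it names. Origin: middle of its underside, 54 mm in x and 32 mm in y from gate_centre in the gate's frame (the signs tell which slot); axes as gate_centre's.
- specimen_cup_1: Loose specimen cup with a screw lid, 62 mm wide, 68 mm high, standing on the bench beside the roller; to be left alone. Origin: middle of its underside.
- dropper_bottle: Loose dropper bottle with a black rubber bulb, 34 mm wide, 102 mm high, standing on the bench beside the roller; to be left alone. Origin: middle of its underside.
- flask_100: Loose conical flask, 62 mm wide, 102 mm high, standing on the bench beside the roller; to be left alone. Origin: middle of its underside.

How it is judged (in metres and radians):
On the way:
1. the lever has come out of the parking slot into the cross slot (value of joint fore between -0.12 and 0.12 rad).
At the end, for the whole second after the job is handed in: The lever is home in the slot with the three-dot tag: tilted at least 0.32 rad along the slot (0.38 is the stop), its knob within 25 mm horizontally of the middle of that tag, and at rest (horizontal distance between knob and tag_3 below 0.025 m and (value of joint fore above 0.32 rad or value of joint fore below -0.32 rad) and velocity of joint fore between -0.05 and 0.05 rad/s); the robot touches nothing.
It fails at once if the knob was taken between the fingers (horizontal distance between the grasp point and knob below 0.012 m and z of the grasp point in the frame of gate_centre below 0.066 m).
It fails at once if the lever was shifted into a wrong gear (horizontal distance between knob and tag_1 below 0.02 m or horizontal distance between knob and tag_2 below 0.02 m or horizontal distance between knob and tag_4 below 0.02 m).
It fails at once if a bystander was moved or tipped (distance of any of specimen_cup_1, dropper_bottle, flask_100 from where it was at the start of the episode above 0.02 m or angle between any of specimen_cup_1, dropper_bottle, flask_100's own z axis and vertical above 0.3 rad).
It also fails if it takes over 58 s, if anything falls off the work surface, if the arm or the gripper's body presses on something with over 40 N, if the wrist force passes 120 N, or if a joint passes its speed limit or range.

## Robot

A 6-joint arm with a two-finger parallel gripper is mounted at the origin on a cart in front of the work surface, level with it; the furniture and walls round the work are solid. World frame = base frame: x ahead of the robot, y to its left, z up, the work surface at z = 0. Lengths are in m, angles in degrees, forces in N, time in s.
With the tool pointing down it reaches from about 0.375 to 0.825 m from the base axis. Payload 5.5 kg.
Tool frame: the origin (TCP) lies between the finger pads; the fingertips stand manip.tip_reach ahead of it and the grasp point (between the pads) lies 11 mm behind it (manip.tip_reach is the distance from the TCP to the fingertips, in m); x points along the fingers, y is the direction in which the jaws open and shut, and the axes are right-handed (so a half turn about x gives the same grasp; the last joint's range is limited). The gripper opens to 85 mm and grips with 20 to 120 N. Pads are 22 mm wide; open, the fingers measure 114 mm over their backs; the gripper's body (76 mm by 85 mm) begins 54 mm behind the grasp point. The pads swing forward as they close: fully open they stand 13 mm farther back than shut.
Start: joints at [76.318, 17.962, -2.699, 69.339, 0, 90], TCP at [0.142, 0.583, 0.239] pointing down, gripper open.
Joint ranges: [-152.73, 152.73], [-39.44, 99.34], [-58.76, 71.6], [-118.89, 123.64], [-81.53, 83.1], [-180, 180]. Speed limits (degrees/s): [136.94, 136.94, 172.46, 180, 180, 180].

## Interface

Orientations are given as [roll, pitch, yaw] about the fixed x, y, z axes, in that order (R = Rz(yaw) Ry(pitch) Rx(roll)).
In Python, from station import manip, get_image, workorder gives the robot as it stands.
- The arm moves only by the shell command python3 -m crank 'ROWS' [FORCE]. ROWS is JSON, a list of rows, each an object of numbers: "claw": the closure, from 0 (fully open) to 1 (shut); "x", "y", "z": the shift along the tool's x, y, z in mm; "rx", "ry", "rz": the turn, a rotation vector about the tool's x, y, z in degrees. In form: [{"claw": .., "x": .., "y": .., "z": .., "rx": .., "ry": .., "rz": ..}, ...]. A call has 1 to 12 rows; each row is the pose to reach, as a shift and turn from the pose commanded when the call began, along the tool's axes at that moment; what a row does not reach only later rows make up. A row lasts 1/12 s, in which the tool goes at most 41.7 mm and 7.16 degrees, less where a joint would pass 70% of its speed; a pose out of reach is approached as far as the arm can. A call with a gripper value outside its range is refused whole. The fingers move at their own pace and stop on an object; FORCE is the grip in N (left out, the last holds). Time passes only in rows, so rows that repeat a pose let the fingers close. It gives the time, the measured TCP pose, the force and the opening at its end, in the units of the state.
- manip.get_state(): the state, without advancing time (a new reading comes with each control period).
- get_image(name): name is "scene" or "top" or "wrist"; returns a dict with "img" (400x640x3 uint8, red, green, blue), "intrinsics" (3x3 intrinsics, pixels), "k1" (the pictures are not rectified: a ray, as slopes to the right and down, at radius r is drawn at 1 + k1 r^2 times it, then the intrinsics apply), "camera_from_world" (4x4, takes a point from world to camera coordinates); the wrist camera has in their place "tool_from_camera" (4x4, takes a point from camera to tool coordinates, whose origin is the TCP and whose axes are the tool frame's). Camera axes: x right, y down, z forward; pixel columns grow to the right and rows downward; lengths in m; the calibration is good to about 2 mm. A picture is of the moment at which its call begins: read the wrist's pose just before it. There is no depth.
- workorder.hand_in(): hands the job in, once; it reports no verdict.
The state is a dict: "clock": time; "q": joint angles; "qd": joint speeds; "effort": joint torques, N m; "tcp_pos": TCP position; "orientation": TCP orientation; "force": force on the tool from outside, world axes, zero at the start; "moment": the same for the moment, N m; "grip_width": opening from 0.0 (shut) to 1.0 (fully open).
Only numpy, scipy, OpenCV 4.12 (cv2) and the standard library are available. Lean on these libraries where they do the work, as an engineer would, in place of code of your own. Each camera call takes 0.05 s, during which the arm holds its last target. There are 200 camera calls.

## Working session

There is one attempt and no reset: what is moved stays moved. The work goes in short steps, Python scripts to look and compute and a shell command to move; the robot and the scene stay as the last step left them, time stands still between calls to the robot, and variables do not carry over. Pictures are saved under pics/ and viewed, about 8 in all and at most 12, crops included, and the job is handed in when it is done.

```bash
mkdir -p pics; python3 - <<'E'
from station import manip, get_image
import cv2, numpy as np
s=manip.get_state(); print(s, manip.tip_reach)
ims=[]
for n in ("scene","top"):
    d=get_image(n); cv2.imwrite(f"pics/{n}0.png",d["img"][:,:,::-1]); np.savez(f"pics/{n}0.npz",**d)
    print(n,d["intrinsics"],d["k1"],d["camera_from_world"])
E
```

```text
{'clock': 0.0, 'q': array([ 7.63183780e+01,  1.80039178e+01, -2.75466219e+00,  6.93387902e+01,
       -3.44960308e-04,  9.00012565e+01]), 'qd': array([-0.04375451, -0.02843231,  0.01093704, -0.01070645, -0.01082281,
        0.04188924]), 'effort': array([ 1.18069998e-03, -5.39584136e+01,  3.39752126e+01,  1.92261947e-02,
        9.70324868e-05, -2.12829946e-06]), 'tcp_pos': array([0.14178513, 0.58242962, 0.23843408]), 'orientation': array([ -89.79575859,   89.90262926, -103.47863682]), 'force': array([-0.73654365, -0.5187954 , -0.20955651]), 'moment': array([ 0.02376065, -0.02026993, -0.02477006]), 'grip_width': 0.9955538504157784} 0.008
scene [[405.65184896   0.         320.07034135]
 [  0.         405.65184896 196.06290924]
 [  0.           0.           1.        ]] -0.09228482511755351 [[-0.80609362 -0.5917028   0.01004325  0.34753901]
 [-0.43562765  0.58181023 -0.68682268  0.40321652]
 [ 0.40055164 -0.5580185  -0.72675562  0.67797644]
 [ 0.          0.          0.          1.        ]]
top [[515.00711364   0.         325.8538575 ]
 [  0.         515.00711364 198.9877596 ]
 [  0.           0.           1.        ]] -0.06716560840232264 [[-0.01578403 -0.99987352  0.00195391 -0.1381952 ]
 [-0.99543186  0.01552983 -0.09420319  0.57498545]
 [ 0.09416093 -0.00343189 -0.99555107  0.94622198]
 [ 0.          0.          0.          1.        ]]
```

View pics/scene0.png

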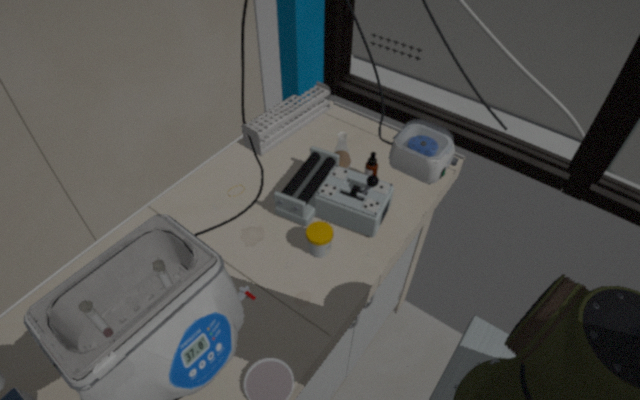

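View pics/top0.png

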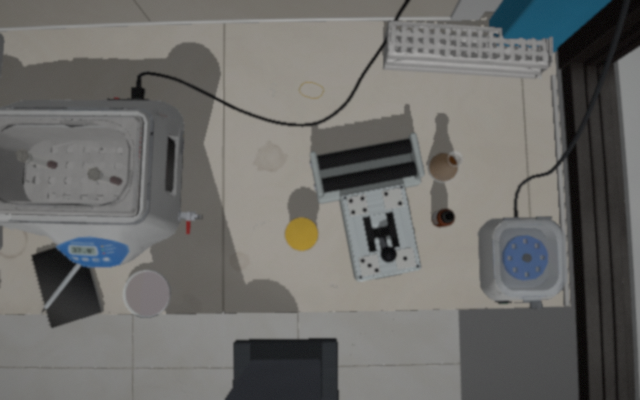

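The scene view shows the roller on the bench with the knob near (372,181). In the top view the plate is at about (382,232), the knob at (389,254), the cup at (301,234), the bottle at (445,217) and the flask at (443,166). Next I'll enlarge the plate and measure it.

```bash
cat > h.py <<'E'
import numpy as np, cv2
def ray(d,px,T=None):
    u=cv2.undistortPoints(np.array(px,float).reshape(-1,1,2),d["intrinsics"],np.array([float(d["k1"]),0,0,0])).reshape(-1,2)
    v=np.c_[u,np.ones(len(u))]
    if T is None: T=np.linalg.inv(d["camera_from_world"])
    return T[:3,3], v@T[:3,:3].T
def plane(d,px,z,T=None):
    c,v=ray(d,px,T); return c+v*((z-c[2])/v[:,2])[:,None]
def tri(rs):
    A=0;b=0
    for c,v in rs:
        v=v/np.linalg.norm(v); P=np.eye(3)-np.outer(v,v); A=A+P;b=b+P@c
    return np.linalg.solve(A,b)
E
python3 - <<'E'
from h import *
d=dict(np.load("pics/top0.npz")); im=d["img"][:,:,::-1]
c=im[175:290,330:430]; cv2.imwrite("pics/topc.png",cv2.resize(c,None,fx=5,fy=5,interpolation=cv2.INTER_CUBIC))
s=np.load("pics/scene0.npz")["img"][:,:,::-1]
c=s[135:265,270:430]; s5=cv2.resize(c,None,fx=5,fy=5,interpolation=cv2.INTER_CUBIC)[:600]; cv2.imwrite("pics/scec.png",np.clip(s5*1.3,0,255))
P=plane(d,[[342,198],[403,186],[420,268],[356,279]],.083)
print(P.round(4), P.mean(0))
for n,p in dict(cup=(301,234),bot=(445,217),flask=(443,166)).items(): print(n,plane(d,[p],.06))
E
```

```text
[[ 0.5688 -0.1758  0.083 ]
 [ 0.5887 -0.2854  0.083 ]
 [ 0.4425 -0.3113  0.083 ]
 [ 0.4253 -0.1978  0.083 ]] [ 0.50630405 -0.24257858  0.083     ]
cup [[ 0.50651638 -0.10096483  0.06      ]]
bot [[ 0.53318447 -0.36433874  0.06      ]]
flask [[ 0.62741982 -0.36421215  0.06      ]][ WARN:0@0.097] global loadsave.cpp:1063 imwrite_ Unsupported depth image for selected encoder is fallbacked to CV_8U.
```

View pics/topc.png

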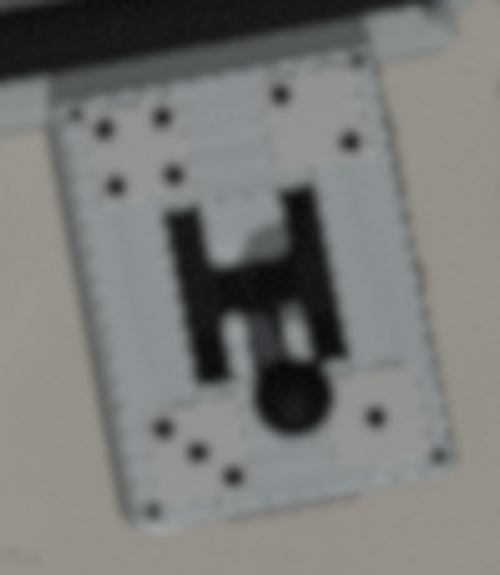

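View pics/scec.png

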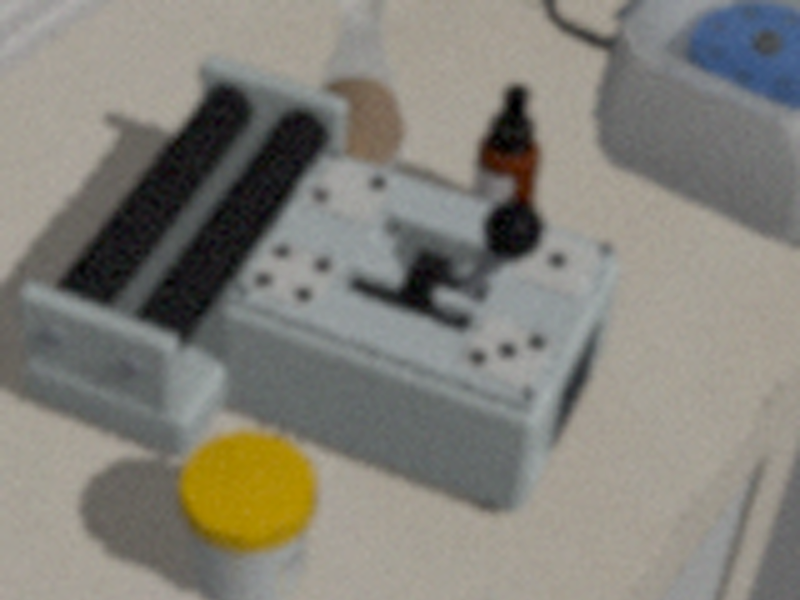

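Three dots sit at the near-left tag: about (198,452) in the top crop and (508,349) in the scene crop. One dot is near-right, two are far-right and four are far-left. The knob is at (293,397) in the top crop and (513,229) in the scene crop. I'll triangulate these.

```bash
python3 - <<'E'
from h import *
from scipy.spatial.transform import Rotation as R
t=dict(np.load("pics/top0.npz")); s=dict(np.load("pics/scene0.npz"))
f=lambda a,o:(np.array(a,float)+.5)/5-.5+np.array(o)
T={3:[198,452],1:[376,416],2:[314.5,117.5],4:[139,151.7],'knob':[293,397]}
S={3:[508,349],1:[557,260],2:[348.5,188.5],4:[293,272],'knob':[513,229]}
P={k:tri([(c,v[0]) for c,v in (ray(t,[f(T[k],(330,175))]),ray(s,[f(S[k],(270,135))]))]) for k in T}
Q={k:plane(t,[f(T[k],(330,175))],.086)[0] for k in (1,2,3,4)}
for k in P:print(k,P[k].round(4),Q.get(k,np.zeros(3)).round(4))
for D in (P,Q):
    c=sum(D[k] for k in (1,2,3,4))/4
    ux=(D[4]-D[3]+D[2]-D[1])/2; uy=(D[4]-D[2]+D[3]-D[1])/2
    yaw=np.degrees([np.arctan2(ux[1],ux[0]),np.arctan2(-uy[0],uy[1])]); print('c',c.round(4),yaw,np.linalg.norm(ux),np.linalg.norm(uy))
    a=np.radians(yaw.mean()); G=np.array([[np.cos(a),np.sin(a)],[-np.sin(a),np.cos(a)]]); print('knob in gate',G@(P['knob']-c)[:2])
from station import manip
print(R.from_euler('xyz',manip.get_state()['orientation'],degrees=True).as_matrix().round(3))
E
```

```text
3 [ 0.45   -0.221   0.0869] [ 0.4495 -0.2213  0.086 ]
1 [ 0.4613 -0.2842  0.0864] [ 0.461  -0.2844  0.086 ]
2 [ 0.5675 -0.265   0.087 ] [ 0.5669 -0.2655  0.086 ]
4 [ 0.5562 -0.2024  0.0868] [ 0.5557 -0.2028  0.086 ]
knob [ 0.4694 -0.2496  0.1292] [0. 0. 0.]
c [ 0.5088 -0.2431  0.0868] [10.08641871 10.1885207 ] 0.10790228398585709 0.06389848556271813
knob in gate [-0.03983995  0.0005516 ]
c [ 0.5083 -0.2435  0.086 ] [ 9.9960772  10.22961602] 0.10772793214367771 0.06392338317096219
knob in gate [-0.0392907   0.00083575]
[[-0.     0.237  0.972]
 [-0.001  0.972 -0.237]
 [-1.    -0.002  0.   ]]
```

Both methods agree: gate centre (0.509, -0.243), yaw 10.1°, tag heights 86–87 mm, spacings 108 × 64 mm and the knob at (-40, +1) mm in the gate frame. The target is the near-left slot. I'll raise the arm, shut the gripper, go round the water bath and align the tool with the gate.

```bash
python3 -m crank '[{"claw":1,"x":-90,"y":-40,"z":26,"rx":-7},{"claw":1,"x":-90,"y":-145,"z":95,"rx":-14},{"claw":1,"x":-90,"y":-145,"z":95,"rx":-20},{"claw":1,"x":-90,"y":-145,"z":95,"rx":-23.8},{"claw":1,"x":-90,"y":-145,"z":95,"rx":-23.8},{"claw":1,"x":-90,"y":-145,"z":95,"rx":-23.8},{"claw":1,"x":-90,"y":-267,"z":228,"rx":-23.8},{"claw":1,"x":-90,"y":-267,"z":228,"rx":-23.8},{"claw":1,"x":-90,"y":-267,"z":228,"rx":-23.8},{"claw":1,"x":-90,"y":-267,"z":228,"rx":-23.8},{"claw":1,"x":-90,"y":-267,"z":228,"rx":-23.8},{"claw":1,"x":-90,"y":-267,"z":228,"rx":-23.8}]'
cat > st.py <<'E'
from station import manip
import numpy as np
s=manip.get_state(); a=np.radians(10.1); p=s['tcp_pos']; d=p[:2]-[.5087,-.2433]
print('t',s['clock'],'tcp',p.round(4),'rpy',s['orientation'].round(1),'gate mm',(1e3*np.array([d@[np.cos(a),np.sin(a)],d@[-np.sin(a),np.cos(a)],p[2]-.083])).round(1),'F',s['force'].round(1),'w',round(s['grip_width'],3),'tip',manip.tip_reach,'q',s['q'].round(0))
E
python3 st.py
```

```text
t 0.1 tcp [0.1418 0.5825 0.2385] rpy [ -89.5   89.9 -103.2] gate mm [-216.4  877.3  155.5] F [ 0.6 -0.2  0.1] w 1.003 tip 0.008 q [76. 18. -3. 69. -0. 90.]invalid input at $[0]: expected keys claw, x, y, z, rx, ry, rz
```

Every key is required, so I'll resend the rows in full.

```bash
python3 -m crank '[{"claw":1,"x":-90,"y":-40,"z":26,"rx":-7,"ry":0,"rz":0},{"claw":1,"x":-90,"y":-145,"z":95,"rx":-14,"ry":0,"rz":0},{"claw":1,"x":-90,"y":-145,"z":95,"rx":-20,"ry":0,"rz":0},{"claw":1,"x":-90,"y":-145,"z":95,"rx":-23.8,"ry":0,"rz":0},{"claw":1,"x":-90,"y":-145,"z":95,"rx":-23.8,"ry":0,"rz":0},{"claw":1,"x":-90,"y":-145,"z":95,"rx":-23.8,"ry":0,"rz":0},{"claw":1,"x":-90,"y":-267,"z":228,"rx":-23.8,"ry":0,"rz":0},{"claw":1,"x":-90,"y":-267,"z":228,"rx":-23.8,"ry":0,"rz":0},{"claw":1,"x":-90,"y":-267,"z":228,"rx":-23.8,"ry":0,"rz":0},{"claw":1,"x":-90,"y":-267,"z":228,"rx":-23.8,"ry":0,"rz":0},{"claw":1,"x":-90,"y":-267,"z":228,"rx":-23.8,"ry":0,"rz":0},{"claw":1,"x":-90,"y":-267,"z":228,"rx":-23.8,"ry":0,"rz":0}]'
python3 st.py
```

```text
clock: 1.1
tcp_pos: [0.3015, 0.2672, 0.3292]
orientation: [-78.9, 90.0, -69.0]
force: [-0.1, 0.5, 0.3]
grip_width: -0.002
t 1.1 tcp [0.3015 0.2672 0.3292] rpy [-78.9  90.  -69. ] gate mm [-114.5  538.9  246.2] F [-0.1  0.5  0.3] w -0.002 tip 0.008 q [ 42.  -5. -17.  78.  -0.  32.]
```

```bash
python3 -m crank '[{"claw":1,"x":0,"y":-178,"z":48,"rx":0,"ry":0,"rz":0},{"claw":1,"x":0,"y":-178,"z":48,"rx":0,"ry":0,"rz":0},{"claw":1,"x":0,"y":-178,"z":48,"rx":0,"ry":0,"rz":0},{"claw":1,"x":0,"y":-178,"z":48,"rx":0,"ry":0,"rz":0},{"claw":1,"x":0,"y":-178,"z":48,"rx":0,"ry":0,"rz":0},{"claw":1,"x":0,"y":-330,"z":41,"rx":0,"ry":0,"rz":0},{"claw":1,"x":0,"y":-330,"z":41,"rx":0,"ry":0,"rz":0},{"claw":1,"x":0,"y":-330,"z":41,"rx":0,"ry":0,"rz":0},{"claw":1,"x":0,"y":-330,"z":41,"rx":0,"ry":0,"rz":0},{"claw":1,"x":0,"y":-330,"z":41,"rx":0,"ry":0,"rz":0},{"claw":1,"x":0,"y":-330,"z":41,"rx":0,"ry":0,"rz":0}]'
python3 -m crank '[{"claw":1,"x":0,"y":-209,"z":-9,"rx":0,"ry":0,"rz":0},{"claw":1,"x":0,"y":-209,"z":-9,"rx":0,"ry":0,"rz":0},{"claw":1,"x":0,"y":-209,"z":-9,"rx":0,"ry":0,"rz":0},{"claw":1,"x":0,"y":-209,"z":-9,"rx":0,"ry":0,"rz":0},{"claw":1,"x":0,"y":-209,"z":-9,"rx":0,"ry":0,"rz":0},{"claw":1,"x":0,"y":-209,"z":-9,"rx":0,"ry":0,"rz":0},{"claw":1,"x":0,"y":-209,"z":-9,"rx":0,"ry":0,"rz":0}]'
python3 st.py
python3 - <<'E'
from h import *
from station import manip,get_image
d=get_image("wrist"); cv2.imwrite("pics/w1.png",d["img"][:,:,::-1]); print(d["tool_from_camera"])
E
```

```text
clock: 2.02
tcp_pos: [0.3989, -0.0483, 0.3289]
orientation: [123.0, 89.9, 132.9]
force: [-0.3, -0.2, -0.5]
grip_width: -0.004
clock: 2.6
tcp_pos: [0.4273, -0.2553, 0.3284]
orientation: [113.2, 89.9, 123.3]
force: [-0.6, 1.1, -0.0]
grip_width: 0.0
t 2.6 tcp [ 0.4273 -0.2553  0.3284] rpy [113.2  89.9 123.3] gate mm [-82.2   2.4 245.4] F [-0.6  1.1 -0. ] w 0.0 tip 0.008 q [-31.   6.  -6.  78.   0. -41.]
[[-1.61307188e-04 -3.11428499e-01  9.50269574e-01 -1.34224871e-01]
 [ 9.99999445e-01 -1.03948827e-03 -1.70919050e-04  4.89471084e-04]
 [ 1.04102314e-03  9.50269020e-01  3.11428494e-01 -8.03806084e-02]
 [ 0.00000000e+00  0.00000000e+00  0.00000000e+00  1.00000000e+00]]
```

View pics/w1.png

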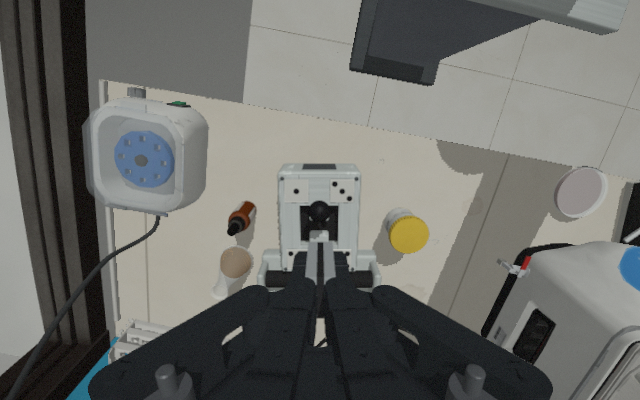

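The wrist view shows the knob at (319,212), the shut fingers just on the near side of it in the gate frame, and the bottle and cup well clear to either side. I'll descend next to the knob on its near side and push it out of the parking slot.

```bash
python3 -m crank '[{"claw":1,"x":40,"y":-2,"z":0,"rx":0,"ry":0,"rz":0},{"claw":1,"x":80,"y":-2,"z":0,"rx":0,"ry":0,"rz":0},{"claw":1,"x":120,"y":-2,"z":0,"rx":0,"ry":0,"rz":0},{"claw":1,"x":160,"y":-2,"z":0,"rx":0,"ry":0,"rz":0},{"claw":1,"x":190,"y":-2,"z":0,"rx":0,"ry":0,"rz":0},{"claw":1,"x":204,"y":-2,"z":0,"rx":0,"ry":0,"rz":0},{"claw":1,"x":204,"y":-2,"z":0,"rx":0,"ry":0,"rz":0},{"claw":1,"x":204,"y":-2,"z":0,"rx":0,"ry":0,"rz":0}]'
python3 st.py
python3 -m crank '[{"claw":1,"x":0,"y":0,"z":6,"rx":0,"ry":0,"rz":0},{"claw":1,"x":0,"y":0,"z":12,"rx":0,"ry":0,"rz":0},{"claw":1,"x":0,"y":0,"z":18,"rx":0,"ry":0,"rz":0},{"claw":1,"x":0,"y":0,"z":24,"rx":0,"ry":0,"rz":0},{"claw":1,"x":0,"y":0,"z":30,"rx":0,"ry":0,"rz":0},{"claw":1,"x":0,"y":0,"z":36,"rx":0,"ry":0,"rz":0},{"claw":1,"x":0,"y":0,"z":40,"rx":0,"ry":0,"rz":0},{"claw":1,"x":0,"y":0,"z":40,"rx":0,"ry":0,"rz":0}]'
python3 st.py
python3 - <<'E'
from h import *
from station import get_image
d=get_image("top"); cv2.imwrite("pics/t1.png",d["img"][:,:,::-1]);np.savez("pics/t1.npz",**d)
d2=get_image("scene");np.savez("pics/s1.npz",**d2);d3=get_image("wrist")
b=lambda x:cv2.resize(x,(400,400),interpolation=cv2.INTER_CUBIC)
cv2.imwrite("pics/c1.png",np.hstack([b(d2["img"][150:230,320:400]),b(d3["img"][100:300,220:420])])[:,:,::-1])
E
```

```text
clock: 3.32
tcp_pos: [0.4269, -0.2551, 0.1253]
orientation: [122.1, 89.9, 132.4]
force: [-0.0, -0.0, 0.9]
grip_width: -0.0
t 3.3167 tcp [ 0.4269 -0.2551  0.1253] rpy [122.1  89.9 132.4] gate mm [-82.6   2.7  42.3] F [-0.  -0.   0.9] w -0.0 tip 0.008 q [-31.  12. -27.  52.   0. -41.]
clock: 3.98
tcp_pos: [0.4672, -0.2503, 0.1253]
orientation: [-4.4, 90.0, 5.8]
force: [-1.3, 1.7, 1.1]
grip_width: -0.005
t 3.9833 tcp [ 0.4672 -0.2503  0.1253] rpy [-4.4 90.   5.8] gate mm [-42.1   0.4  42.3] F [-1.3  1.7  1.1] w -0.005 tip 0.008 q [-28.  15. -22.  53.   0. -38.]
```

View pics/c1.png

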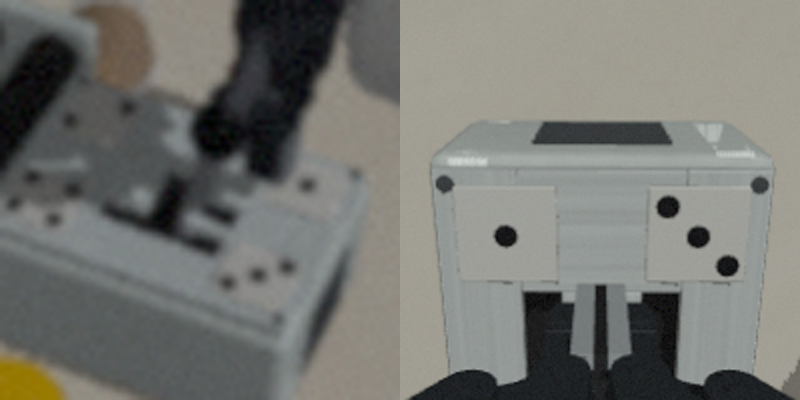

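The knob is moving with the finger: in the scene crop it is at about (212,130), just beyond the finger. I'll push 14 mm further, then back off, lift and measure.

```bash
python3 -m crank '[{"claw":1,"x":0,"y":0,"z":5,"rx":0,"ry":0,"rz":0},{"claw":1,"x":0,"y":0,"z":10,"rx":0,"ry":0,"rz":0},{"claw":1,"x":0,"y":0,"z":14,"rx":0,"ry":0,"rz":0},{"claw":1,"x":0,"y":0,"z":14,"rx":0,"ry":0,"rz":0},{"claw":1,"x":0,"y":0,"z":14,"rx":0,"ry":0,"rz":0}]'
python3 st.py
python3 -m crank '[{"claw":1,"x":0,"y":0,"z":-20,"rx":0,"ry":0,"rz":0},{"claw":1,"x":0,"y":0,"z":-30,"rx":0,"ry":0,"rz":0},{"claw":1,"x":-40,"y":0,"z":-60,"rx":0,"ry":0,"rz":0},{"claw":1,"x":-70,"y":0,"z":-60,"rx":0,"ry":0,"rz":0},{"claw":1,"x":-70,"y":0,"z":-60,"rx":0,"ry":0,"rz":0}]'
python3 st.py
python3 - <<'E'
from h import *
from station import get_image
b=lambda x:cv2.resize(x,(400,400),interpolation=cv2.INTER_CUBIC)
t=get_image("top");s=get_image("scene");np.savez("pics/t2.npz",**t);np.savez("pics/s2.npz",**s)
cv2.imwrite("pics/c2.png",np.hstack([b(s["img"][140:220,320:400]),b(t["img"][190:270,340:420])])[:,:,::-1])
E
```

```text
clock: 4.55
tcp_pos: [0.4805, -0.2477, 0.1253]
orientation: [10.3, 90.0, 20.4]
force: [-1.0, 0.5, -0.7]
grip_width: -0.001
t 4.55 tcp [ 0.4805 -0.2477  0.1253] rpy [10.3 90.  20.4] gate mm [-28.5   0.6  42.3] F [-1.   0.5 -0.7] w -0.001 tip 0.008 q [-27.  16. -21.  53.   0. -37.]
clock: 4.97
tcp_pos: [0.4222, -0.2603, 0.2013]
orientation: [-40.6, 89.5, -30.5]
force: [1.2, -0.8, 1.1]
grip_width: -0.001
t 4.9667 tcp [ 0.4222 -0.2603  0.2013] rpy [-40.6  89.5 -30.5] gate mm [-88.1  -1.5 118.3] F [ 1.2 -0.8  1.1] w -0.001 tip 0.008 q [-32.   8. -21.  61.   0. -42.]
```

View pics/c2.png

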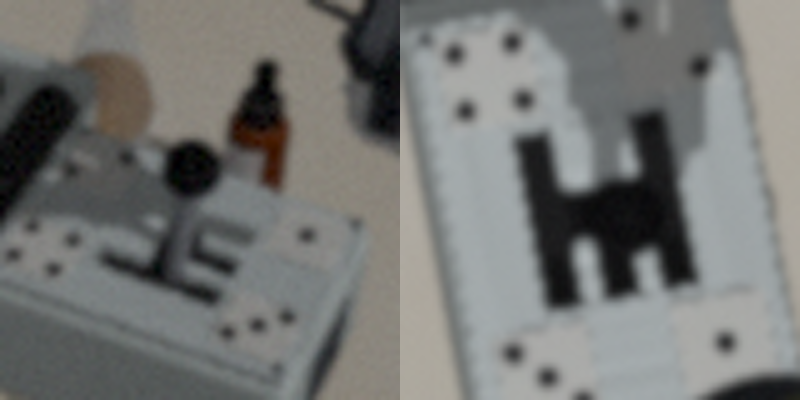

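The lever now stands upright in the cross slot, with the knob at (191,168) in the scene crop and (227,213) in the top crop. I'll triangulate it.

```bash
cat > k.py <<'E'
import sys; from h import *
n,sx,sy,tx,ty,so,to=sys.argv[1],*map(float,sys.argv[2:6]),eval(sys.argv[6]),eval(sys.argv[7])
f=lambda a,o:(np.array(a)+.5)/5-.5+np.array(o)
t=dict(np.load(f"pics/t{n}.npz"));s=dict(np.load(f"pics/s{n}.npz"))
a=np.radians(10.1);G=np.array([[np.cos(a),np.sin(a),0],[-np.sin(a),np.cos(a),0],[0,0,1]])
g=np.array([.5087,-.2433,.083])
rs=[(c,v[0]) for c,v in (ray(s,[f((sx,sy),so)]),ray(t,[f((tx,ty),to)]))]
print('tri',1e3*G@(tri(rs)-g),'top on z+50',1e3*G@(plane(t,[f((tx,ty),to)],.133)[0]-g))
E
python3 k.py 2 191 168 227 213 "(320,140)" "(340,190)"
```

```text
tri [-3.24495158 -0.80110003 51.58952419] top on z+50 [-3.6703779  -1.15528972 50.        ]
```

The knob is at (-3, -1, 52) mm, so it's in the cross slot as expected. Next I'll go over to its right side, descend and push left.

```bash
python3 -m crank '[{"claw":1,"x":0,"y":-48,"z":0,"rx":0,"ry":0,"rz":0},{"claw":1,"x":0,"y":-48,"z":40,"rx":0,"ry":0,"rz":0},{"claw":1,"x":0,"y":-48,"z":80,"rx":0,"ry":0,"rz":0},{"claw":1,"x":0,"y":-48,"z":86,"rx":0,"ry":0,"rz":0},{"claw":1,"x":0,"y":-48,"z":86,"rx":0,"ry":0,"rz":0},{"claw":1,"x":35,"y":-48,"z":86,"rx":0,"ry":0,"rz":0},{"claw":1,"x":70,"y":-48,"z":86,"rx":0,"ry":0,"rz":0},{"claw":1,"x":76,"y":-48,"z":86,"rx":0,"ry":0,"rz":0},{"claw":1,"x":76,"y":-48,"z":86,"rx":0,"ry":0,"rz":0},{"claw":1,"x":76,"y":-48,"z":86,"rx":0,"ry":0,"rz":0}]'
python3 st.py
python3 -m crank '[{"claw":1,"x":0,"y":8,"z":0,"rx":0,"ry":0,"rz":0},{"claw":1,"x":0,"y":14,"z":0,"rx":0,"ry":0,"rz":0},{"claw":1,"x":0,"y":20,"z":0,"rx":0,"ry":0,"rz":0},{"claw":1,"x":0,"y":26,"z":0,"rx":0,"ry":0,"rz":0},{"claw":1,"x":0,"y":32,"z":0,"rx":0,"ry":0,"rz":0},{"claw":1,"x":0,"y":38,"z":0,"rx":0,"ry":0,"rz":0},{"claw":1,"x":0,"y":44,"z":0,"rx":0,"ry":0,"rz":0},{"claw":1,"x":0,"y":48,"z":0,"rx":0,"ry":0,"rz":0},{"claw":1,"x":0,"y":48,"z":0,"rx":0,"ry":0,"rz":0}]'
python3 st.py
python3 - <<'E'
from h import *
from station import get_image
s=get_image("scene");b=lambda x:cv2.resize(x,(500,500),interpolation=cv2.INTER_CUBIC)
cv2.imwrite("pics/c3.png",b(s["img"][140:240,310:410])[:,:,::-1])
E
```

```text
clock: 5.9
tcp_pos: [0.5132, -0.2903, 0.1197]
orientation: [144.9, 89.9, 155.1]
force: [0.2, 0.6, 1.0]
grip_width: -0.001
t 5.9 tcp [ 0.5132 -0.2903  0.1197] rpy [144.9  89.9 155.1] gate mm [ -3.8 -47.1  36.7] F [0.2 0.6 1. ] w -0.001 tip 0.008 q [-29.  21. -14.  55.  -0. -40.]
clock: 6.65
tcp_pos: [0.5055, -0.2423, 0.1192]
orientation: [87.6, 90.0, 97.8]
force: [-0.1, -1.0, 0.4]
grip_width: -0.001
t 6.65 tcp [ 0.5055 -0.2423  0.1192] rpy [87.6 90.  97.8] gate mm [-3.   1.6 36.2] F [-0.1 -1.   0.4] w -0.001 tip 0.008 q [-26.  18. -19.  53.   0. -36.]
```

View pics/c3.png

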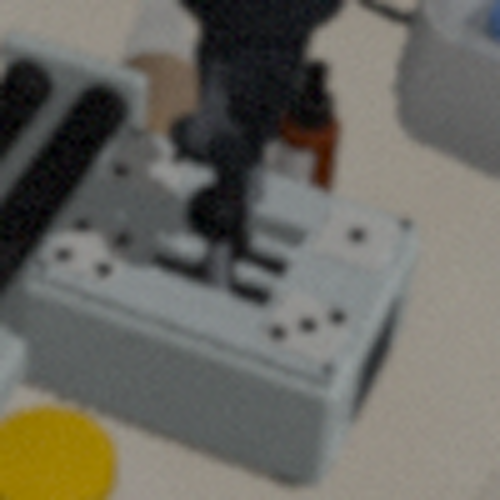

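The lever has moved along the cross slot, with the knob at about (213,212) left of the finger. I'll keep pushing in small steps until the force shows the stop.

```bash
python3 -m crank '[{"claw":1,"x":0,"y":3,"z":0,"rx":0,"ry":0,"rz":0},{"claw":1,"x":0,"y":6,"z":0,"rx":0,"ry":0,"rz":0},{"claw":1,"x":0,"y":6,"z":0,"rx":0,"ry":0,"rz":0},{"claw":1,"x":0,"y":6,"z":0,"rx":0,"ry":0,"rz":0}]'
python3 st.py
python3 -m crank '[{"claw":1,"x":0,"y":2,"z":0,"rx":0,"ry":0,"rz":0},{"claw":1,"x":0,"y":3,"z":0,"rx":0,"ry":0,"rz":0},{"claw":1,"x":0,"y":3,"z":0,"rx":0,"ry":0,"rz":0}]'
python3 st.py
python3 -m crank '[{"claw":1,"x":0,"y":2,"z":0,"rx":0,"ry":0,"rz":0},{"claw":1,"x":0,"y":2,"z":0,"rx":0,"ry":0,"rz":0},{"claw":1,"x":0,"y":2,"z":0,"rx":0,"ry":0,"rz":0}]'
python3 st.py
```

```text
clock: 7.03
tcp_pos: [0.5042, -0.2372, 0.119]
orientation: [141.5, 90.0, 151.6]
force: [0.8, 0.0, -1.4]
grip_width: -0.001
t 7.0333 tcp [ 0.5042 -0.2372  0.119 ] rpy [141.5  90.  151.6] gate mm [-3.3  6.8 36. ] F [ 0.8  0.  -1.4] w -0.001 tip 0.008 q [-25.  18. -19.  53.   0. -35.]
clock: 7.28
tcp_pos: [0.5038, -0.2344, 0.1192]
orientation: [174.2, 90.0, -175.7]
force: [0.7, -1.6, -1.2]
grip_width: -0.001
t 7.2833 tcp [ 0.5038 -0.2344  0.1192] rpy [ 174.2   90.  -175.7] gate mm [-3.3  9.7 36.2] F [ 0.7 -1.6 -1.2] w -0.001 tip 0.008 q [-25.  18. -19.  53.  -0. -35.]
clock: 7.53
tcp_pos: [0.5036, -0.2324, 0.1193]
orientation: [123.8, 90.0, 133.9]
force: [-0.4, -2.1, -1.0]
grip_width: -0.002
t 7.5333 tcp [ 0.5036 -0.2324  0.1193] rpy [123.8  90.  133.9] gate mm [-3.1 11.7 36.3] F [-0.4 -2.1 -1. ] w -0.002 tip 0.008 q [-25.  18. -20.  53.   0. -35.]
```

```bash
for i in 1 2; do python3 -m crank '[{"claw":1,"x":0,"y":2,"z":0,"rx":0,"ry":0,"rz":0},{"claw":1,"x":0,"y":2,"z":0,"rx":0,"ry":0,"rz":0},{"claw":1,"x":0,"y":2,"z":0,"rx":0,"ry":0,"rz":0}]' >/dev/null
python3 st.py; done
python3 - <<'E'
from h import *
from station import get_image
t=get_image("top");s=get_image("scene");np.savez("pics/t4.npz",**t);np.savez("pics/s4.npz",**s)
b=lambda x:cv2.resize(x,(400,400),interpolation=cv2.INTER_CUBIC)
cv2.imwrite("pics/c4.png",np.hstack([b(s["img"][140:220,320:400]),b(t["img"][190:270,340:420])])[:,:,::-1])
E
```

```text
t 7.7833 tcp [ 0.5034 -0.2307  0.1193] rpy [-97.3  90.  -87.2] gate mm [-3.1 13.4 36.3] F [ 0.7 -3.9 -2.3] w -0.001 tip 0.008 q [-25.  17. -20.  53.  -0. -35.]
t 8.0333 tcp [ 0.5031 -0.2294  0.1193] rpy [-94.4  89.9 -84.3] gate mm [-3.  14.7 36.3] F [ 0.  -5.7 -3.5] w -0.001 tip 0.008 q [-24.  17. -20.  53.  -0. -35.]
```

View pics/c4.png

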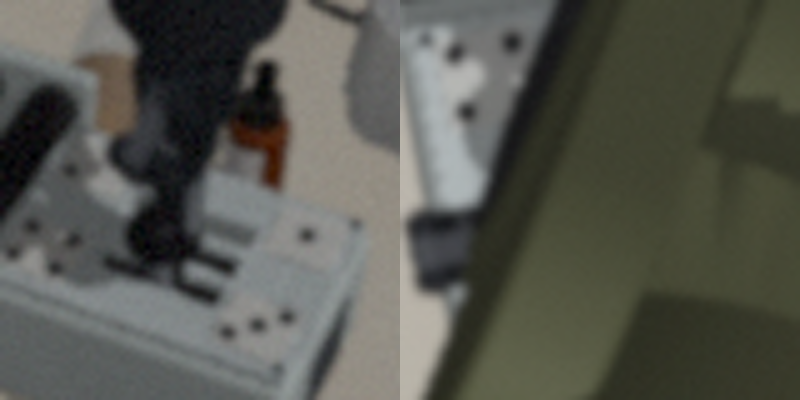

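The force rose to 5.7 N and the tool stopped following the commands, so the lever is at the left stop with the knob at about (150,235) in the scene crop. I'll back off, lift and go over to the far side. I'll also look at the lever from there before descending.

```bash
python3 -m crank '[{"claw":1,"x":0,"y":-15,"z":0,"rx":0,"ry":0,"rz":0},{"claw":1,"x":0,"y":-20,"z":0,"rx":0,"ry":0,"rz":0},{"claw":1,"x":-40,"y":-20,"z":0,"rx":0,"ry":0,"rz":0},{"claw":1,"x":-80,"y":-20,"z":0,"rx":0,"ry":0,"rz":0},{"claw":1,"x":-80,"y":-20,"z":0,"rx":0,"ry":0,"rz":0},{"claw":1,"x":-80,"y":0,"z":35,"rx":0,"ry":0,"rz":0},{"claw":1,"x":-80,"y":21,"z":45,"rx":0,"ry":0,"rz":0},{"claw":1,"x":-80,"y":21,"z":45,"rx":0,"ry":0,"rz":0},{"claw":1,"x":-80,"y":21,"z":45,"rx":0,"ry":0,"rz":0},{"claw":1,"x":-80,"y":21,"z":45,"rx":0,"ry":0,"rz":0}]' >/dev/null
python3 st.py
python3 - <<'E'
from h import *
from station import get_image
s=get_image("scene");w=get_image("wrist");np.savez("pics/s5.npz",**s)
b=lambda x:cv2.resize(x,(400,400),interpolation=cv2.INTER_CUBIC)
cv2.imwrite("pics/c5.png",np.hstack([b(s["img"][140:220,320:400]),b(w["img"][100:300,220:420])])[:,:,::-1])
E
```

```text
t 8.9667 tcp [ 0.5433 -0.2002  0.1992] rpy [151.   90.  161.1] gate mm [ 41.7  36.3 116.2] F [ 0.3 -0.5  0.6] w 0.001 tip 0.008 q [-20.  17. -10.  64.  -0. -30.]
```

View pics/c5.png

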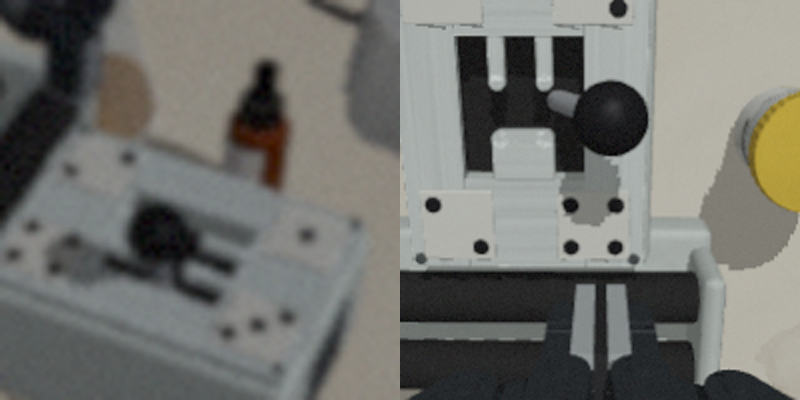

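The wrist view shows the knob at full-image (325.5,159), leaning left and in line with the finger. The scene crop shows it at (162,231). I'll check it with both views.

```bash
python3 - <<'E'
from h import *
from station import manip,get_image
from scipy.spatial.transform import Rotation as R
st=manip.get_state(); w=get_image("wrist"); s=dict(np.load("pics/s5.npz"))
T=np.eye(4);T[:3,:3]=R.from_euler('xyz',st['orientation'],degrees=True).as_matrix();T[:3,3]=st['tcp_pos'];T=T@w["tool_from_camera"]
f=lambda a,o:(np.array(a)+.5)/5-.5+np.array(o)
a=np.radians(10.1);G=np.array([[np.cos(a),np.sin(a),0],[-np.sin(a),np.cos(a),0],[0,0,1]]);g=np.array([.5087,-.2433,.083])
rs=[(c,v[0]) for c,v in (ray(s,[f((162,231),(320,140))]),ray(w,[[325.5,159]],T))]
print(1e3*G@(tri(rs)-g)); print(1e3*G@(plane(w,[[325.5,159]],.083+.045,T)[0]-g))
E
```

```text
[-5.4168943  40.33911405 49.3300775 ]
[-4.00732952 40.53562709 45.        ]
```

The knob is at (-4, +40) mm, at the left stop. I'll descend on the far side and push toward the near side.

```bash
python3 -m crank '[{"claw":1,"x":35,"y":2,"z":0,"rx":0,"ry":0,"rz":0},{"claw":1,"x":70,"y":2,"z":0,"rx":0,"ry":0,"rz":0},{"claw":1,"x":77,"y":2,"z":0,"rx":0,"ry":0,"rz":0},{"claw":1,"x":77,"y":2,"z":0,"rx":0,"ry":0,"rz":0},{"claw":1,"x":77,"y":2,"z":-10,"rx":0,"ry":0,"rz":0},{"claw":1,"x":77,"y":2,"z":-18,"rx":0,"ry":0,"rz":0},{"claw":1,"x":77,"y":2,"z":-24,"rx":0,"ry":0,"rz":0},{"claw":1,"x":77,"y":2,"z":-30,"rx":0,"ry":0,"rz":0},{"claw":1,"x":77,"y":2,"z":-36,"rx":0,"ry":0,"rz":0},{"claw":1,"x":77,"y":2,"z":-36,"rx":0,"ry":0,"rz":0}]' >/dev/null
python3 st.py
python3 -m crank '[{"claw":1,"x":0,"y":0,"z":-5,"rx":0,"ry":0,"rz":0},{"claw":1,"x":0,"y":0,"z":-10,"rx":0,"ry":0,"rz":0},{"claw":1,"x":0,"y":0,"z":-15,"rx":0,"ry":0,"rz":0},{"claw":1,"x":0,"y":0,"z":-18,"rx":0,"ry":0,"rz":0},{"claw":1,"x":0,"y":0,"z":-18,"rx":0,"ry":0,"rz":0}]' >/dev/null
python3 st.py
for i in 1 2; do python3 -m crank '[{"claw":1,"x":0,"y":0,"z":-2,"rx":0,"ry":0,"rz":0},{"claw":1,"x":0,"y":0,"z":-3,"rx":0,"ry":0,"rz":0},{"claw":1,"x":0,"y":0,"z":-3,"rx":0,"ry":0,"rz":0}]' >/dev/null
python3 st.py; done
```

```text
t 9.95 tcp [ 0.5073 -0.2048  0.1234] rpy [-40.3  89.9 -30.2] gate mm [ 5.3 38.2 40.4] F [ 0.9 -0.4  0.7] w 0.003 tip 0.008 q [-22.  17. -20.  53.  -0. -32.]
t 10.3667 tcp [ 0.4891 -0.2075  0.122 ] rpy [156.   89.9 166.1] gate mm [-13.   38.7  39. ] F [ 1.5 -1.  -0.6] w -0.001 tip 0.008 q [-23.  15. -22.  52.  -0. -33.]
t 10.6167 tcp [ 0.4869 -0.2078  0.1221] rpy [122.9  90.  133. ] gate mm [-15.2  38.7  39.1] F [ 2.4  0.4 -1.1] w -0.001 tip 0.008 q [-23.  15. -23.  52.   0. -33.]
t 10.8667 tcp [ 0.4842 -0.2084  0.1223] rpy [32.9 90.  43. ] gate mm [-18.   38.6  39.3] F [ 2.7 -0.1 -3.1] w 0.004 tip 0.008 q [-23.  15. -23.  52.   0. -33.]
```

Still only friction forces. I'll continue in small steps to the stop.

```bash
for i in 1 2; do python3 -m crank '[{"claw":1,"x":0,"y":0,"z":-2,"rx":0,"ry":0,"rz":0},{"claw":1,"x":0,"y":0,"z":-2,"rx":0,"ry":0,"rz":0},{"claw":1,"x":0,"y":0,"z":-2,"rx":0,"ry":0,"rz":0}]' >/dev/null
python3 st.py; done
```

```text
t 11.1167 tcp [ 0.483  -0.2087  0.1224] rpy [ 4.5 89.9 14.6] gate mm [-19.2  38.5  39.4] F [ 5.4  0.8 -4.4] w 0.001 tip 0.008 q [-23.  15. -23.  52.   0. -34.]
t 11.3667 tcp [ 0.482  -0.209   0.1225] rpy [ 2.7 89.8 12.9] gate mm [-20.3  38.4  39.5] F [ 7.3  1.1 -6.1] w 0.004 tip 0.008 q [-24.  14. -23.  52.   0. -34.]
```

The force is climbing (7 N) with little motion, so the lever is at the stop, with the knob at about -45 mm. I'll back off to the far side, lift clear, move aside and check.

```bash
python3 -m crank '[{"claw":1,"x":0,"y":0,"z":20,"rx":0,"ry":0,"rz":0},{"claw":1,"x":0,"y":0,"z":35,"rx":0,"ry":0,"rz":0},{"claw":1,"x":-40,"y":0,"z":35,"rx":0,"ry":0,"rz":0},{"claw":1,"x":-80,"y":0,"z":35,"rx":0,"ry":0,"rz":0},{"claw":1,"x":-120,"y":0,"z":35,"rx":0,"ry":0,"rz":0},{"claw":1,"x":-160,"y":0,"z":35,"rx":0,"ry":0,"rz":0},{"claw":1,"x":-200,"y":0,"z":35,"rx":0,"ry":0,"rz":0},{"claw":1,"x":-200,"y":40,"z":20,"rx":0,"ry":0,"rz":0},{"claw":1,"x":-200,"y":80,"z":0,"rx":0,"ry":0,"rz":0},{"claw":1,"x":-200,"y":120,"z":-10,"rx":0,"ry":0,"rz":0},{"claw":1,"x":-200,"y":140,"z":-10,"rx":0,"ry":0,"rz":0},{"claw":1,"x":-200,"y":140,"z":-10,"rx":0,"ry":0,"rz":0}]' >/dev/null
python3 st.py
python3 - <<'E'
from h import *
from station import get_image
t=get_image("top");s=get_image("scene");np.savez("pics/t6.npz",**t);np.savez("pics/s6.npz",**s)
b=lambda x:cv2.resize(x,(400,500),interpolation=cv2.INTER_CUBIC)
cv2.imwrite("pics/c6.png",np.hstack([b(s["img"][140:240,320:400]),b(t["img"][190:290,340:420])])[:,:,::-1])
t0=np.load("pics/top0.npz")["img"].astype(int)
# bystander shift by template
for n,(x,y,r) in dict(cup=(301,234,22),bottle=(445,217,14),flask=(443,166,18)).items():
    m=cv2.matchTemplate(t["img"][y-r-8:y+r+8,x-r-8:x+r+8],t0[y-r:y+r,x-r:x+r].astype(np.uint8),cv2.TM_CCOEFF_NORMED)
    _,v,_,l=cv2.minMaxLoc(m);print(n,round(v,2),np.array(l)-8,'px')
E
```

```text
t 12.3667 tcp [ 0.4433 -0.0701  0.3228] rpy [124.6  89.9 134.9] gate mm [-34.  182.  239.8] F [ 0.7 -0.4  1.2] w -0.002 tip 0.008 q [ -9.   0. -13.  77.   0. -19.]
cup 0.8 [ 2 -2] px
bottle 1.0 [0 0] px
flask 1.0 [0 0] px
```

View pics/c6.png

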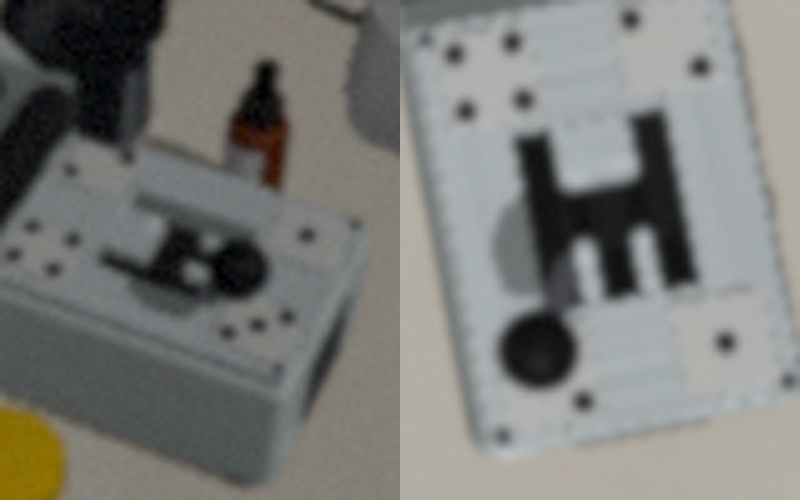

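The knob sits over the near-left slot at (240,267) in the scene crop and (139,349) in the top crop. It partly covers the three-dot tag. I'll triangulate it, and check the cup by its yellow lid because the arm may be spoiling the template match.

```bash
python3 k.py 6 240 267 139 349 "(320,140)" "(340,190)"; python3 - <<'E'
import numpy as np,cv2
for f in ("top0","t6","scene0","s6"):
    h=cv2.cvtColor(np.load(f"pics/{f}.npz")["img"],cv2.COLOR_RGB2HSV); m=cv2.inRange(h,(18,150,60),(32,255,255))
    n,_,st,c=cv2.connectedComponentsWithStats(m); i=1+st[1:,4].argmax(); print(f,c[i].round(1),st[i])
E
```

```text
tri [-42.6481343   36.05337007  39.51768684] top on z+50 [-42.45261644  36.78166639  50.        ]
top0 [301.1 233.5] [286 218  31  32 763]
t6 [301.1 233.6] [286 218  31  32 757]
scene0 [319.1 232.9] [306 222  27  23 504]
s6 [319.  232.9] [306 222  27  23 505]
```

The knob is at (-43, 36, 39.5) mm, which matches the home position and is about 12 mm from the tag's centre. The cup, bottle and flask haven't moved, and the robot is clear.

```bash
python3 -c "
from station import workorder; print(workorder.hand_in())"; python3 st.py
```

```text
the job is handed in; nothing more can be done
None
the job is handed in; nothing more can be done
```

The selector lever is home in gear three, the near-left slot with the three-dot tag, and the job is handed in at about 12.5 s. I pushed the knob with the shut fingertips only: from its near side out of parking, from its right side along the cross slot to the left stop, then from its far side into the slot.

**Lever:** after the arm backed away, two camera views put the knob at (-42.6, 36.1, 39.5) mm in the gate frame. The expected home is about (-43, 36, 38), and the knob is about 12 mm from the tag's middle. The highest push reading was about 10 N.

**Bystanders:** the bottle and flask showed no shift in the top picture. For the cup, the template match disagreed (score 0.8, 2 px off). The yellow lid's centre stayed within 0.1 px in both cameras, so I took that as a bad match, probably from the arm or its shadow.

**Robot:** it was about 0.32 m above the bench, off to the side, with no contact force beyond sensor noise. My first move call was refused because rows must list every key; nothing moved.

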